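# Select the output marked with the cross and confirm it

### The arm

A 6-joint arm with a two-finger parallel gripper is mounted at the origin on a cart in front of the work surface, level with it; the furniture and walls round the work are solid. World frame = base frame: x ahead of the robot, y to its left, z up, the work surface at z = 0. Lengths are in m, angles in rad, forces in N, time in s.
With the tool pointing down it reaches from about 0.3 to 0.775 m from the base axis. Payload 14.6 kg.
Tool frame: the origin (TCP) lies between the finger pads; the fingertips stand 25 mm ahead of it and the grasp point (between the pads) lies 6 mm ahead of it (tip_reach is the distance from the TCP to the fingertips, in m); z points along the fingers, y is the line along which they close (so a half turn about z gives the same grasp; the last joint's range is limited). The gripper opens to 94 mm and grips with 3 to 60 N. Pads are 16 mm wide; open, the fingers measure 119 mm over their backs; the gripper's body (75 mm by 177 mm) begins 78 mm behind the grasp point.
Start: joints at [-1.372, 0.3, 1.521, -0, 1.321, -0.067], TCP at [0.144, -0.531, 0.23] pointing down, gripper open.
Joint ranges: [-3.03, 3.03], [-0.79, 2.21], [0.23, 2.52], [-1.04, 4.18], [0, 3.07], [-2.55, 2.55]. Speed limits (rad/s): [2.22, 2.22, 2.57, 3.14, 3.14, 3.14].

### API

Orientations are given as a unit quaternion [x, y, z, w].
In Python, from rig import * gives the robot as it stands.
- The arm moves only by the tool send_rows, never from a script. Its argument "deltas" is a list of rows, each a list of 6 numbers: the shift along the tool's x, y, z scaled (see below), then the turn, a rotation vector about the tool's x, y, z scaled (see below). In form: [[x, y, z, rx, ry, rz], ...]. A call has 1 to 10 rows; each row is the pose to reach, as a shift and turn from the pose commanded when the call began, along the tool's axes at that moment; what a row does not reach only later rows make up. The controller multiplies each number of a shift by 80 cm and each number of a turn by 0.5 rad. A row lasts 1/12 s, in which the tool goes at most 41.7 mm and 7.16 degrees, less where a joint would pass 70% of its speed; a pose out of reach is approached as far as the arm can. A call with a number of a shift or a turn outside -1 to 1 is refused whole. A call with a gripper value outside its range is refused whole. "jaw" is the opening, from -1 (shut) to 1 (fully open), set as the call begins (left out, the last holds). The fingers move at their own pace and stop on an object; "force" is the grip in N (left out, the last holds). Time passes only in rows, so rows that repeat a pose let the fingers close. It gives the time, the measured TCP pose, the force, the opening and the grip force at its end, in the units of the state.
- get_state(): the state, without advancing time (a new reading comes with each control period).
- get_image(name): name is "scene" or "side" or "wrist"; returns a dict with "img" (400x640x3 uint8, red, green, blue), "fx", "fy", "cx", "cy" (pixels), "R" (3x3) and "t" (3): a world point X has camera coordinates R X + t. Camera axes: x right, y down, z forward; pixel columns grow to the right and rows downward; lengths in m; the calibration is good to about 2 mm. The wrist camera is an equidistant fisheye: a pixel r from the principal point sees the ray r / f radians off the axis. A picture is of the moment at which its call begins. There is no depth.
- finish_job(): hands the job in; it is judged then, once.
The state is a dict: "time_s": time; "joint_positions": joint angles; "joint_velocities": joint speeds; "tau": joint torques, N m; "tcp_pos": TCP position; "tool_rot": TCP orientation; "wrist_force": force on the tool from outside, world axes, zero at the start; "wrist_torque": the same for the moment, N m; "grip_width": opening from 0.0 (shut) to 1.0 (fully open); "finger_force": force on a finger pad.
Only numpy, scipy, OpenCV 4.12 (cv2) and the standard library are available. Lean on these libraries where they do the work, as an engineer would, in place of code of your own. Each camera call takes 0.05 s, during which the arm holds its last target. There are 200 camera calls.

### The job

The test box on the mat has to be switched over to the output marked with the cross. Without gripping or lifting anything, push the dial's upright tab gently round with the fingertips until the dial clicks in with its tab pointing at the cross-shaped marker; only then press the button behind the dial fully down and let it come up again. Leave the reel, the jar and the pen round the box where they are.

Things in the scene. Friction and masses are not known exactly. Their poses are not given: they have to be found in the camera images.
- selector_box: Grey box with an aluminium top plate, 232 x 224 mm, 48 mm high, fixed to the mat. Origin: at mat level, under the axis of the dial; own z up. The box reaches from 110 mm before (-x) to 122 mm behind (+x) the origin and 112 mm to either side (y). The dial, four markers and the button (88 mm from the origin along own +x) are on its top.
- dial: The whole turning dial: black knurled disc, 110 mm in diameter, with an upright tab. Origin: on the vertical turning axis, level with the box top (48 mm above the mat); it does not turn with the selector. The disc's flat top is 14 mm above this origin (62 mm above the mat). The dial only sits on its spindle against a light spring: pulled up with some 6 N or more it lifts off.
- selector (a joint): Angle of the dial, rad, positive anticlockwise seen from above. At 0 (the off position, where it stands at the start) the tab points along the box's own -x; in general along (-cos q, -sin q) in the box's frame. Ball detents at -1.396, -0.698, 0, 0.698 and 1.396 (-80, -40, 0, 40, 80 degrees), end stops at -1.6 and 1.6. From detent to detent takes about 4 N at the tab; past half way the dial snaps into the next detent by itself and stays there.
- tab_top (a point): Centre of the top edge of the tab, 92 mm above the mat. The tab is an upright plate on the dial, 20 mm long in the radial direction (34 to 54 mm from the axis), 6 mm thick, standing 30 mm above the disc. Turns with the dial.
- pointer (a point): Point in line with the tab, 80 mm from the dial's axis, level with the box top; turns with the dial. At a detent beside a marker it lies on that marker's centre.
- mark_cross: The marker to select: black plastic cross (plus sign), 34 x 34 mm, arms 10 mm wide, 5 mm high, fixed on the box top 80 mm from the dial's axis. Origin: centre of its underside. The four markers stand in changing order at the 1.396, 0.698, -0.698 and -1.396 positions of the selector; none at 0.
- mark_disc: Marker, black round disc 28 mm in diameter, 5 mm high; origin at the centre of its underside.
- mark_bar: Marker, single black bar 34 x 10 mm, 5 mm high; origin at the centre of its underside.
- mark_triangle: Marker, black triangle of about 33 mm side, 5 mm high; origin on its axis, underside.
- confirm (a joint): Travel of the round push button, m: 0 up, 0.006 fully down; spring return, 5 N when fully down.
- confirm_top (a point): Centre of the top of the push button (black, 28 mm in diameter, in a dark round housing 44 mm in diameter and 12 mm high), 22 mm above the box top (70 mm above the mat) when up, behind the dial, 88 mm from its axis, pressed straight down.
- reel: Bystander: solder reel with green flanges, 52 mm in diameter, 42 mm high, standing loose on the mat left of the box. Origin: centre of its underside.
- jar: Bystander: white jar with a black lid, 54 mm in diameter, 49 mm high, standing loose on the mat right of the box. Origin: centre of its underside.
- pen: Bystander: flux pen, white and green, 135 mm long, 14 mm thick, lying loose on the mat right of the box along its side. Origin: centre of its underside.

How it is judged:
By the outcome, as a careful person would: the job done as asked, in the order asked, and still so for the second after the job is handed in, with the robot touching nothing.
It also fails if it takes over 54 s, if anything falls off the work surface, if the arm or the gripper's body presses on something with over 40 N, if the wrist force passes 120 N, or if a joint passes its speed limit or range.

## Working session

There is one attempt and no reset: what is moved stays moved. The work goes in short steps, Python scripts to look and compute and a tool call to move; the robot and the scene stay as the last step left them, time stands still between calls to the robot, and variables do not carry over. Pictures are saved under pics/ and viewed, at most 10 in all, crops included, and the job is handed in when it is done.

Besides the shell and the picture viewer there is one more tool, called by a JSON object that holds its "name" and its "arguments". send_rows: Moves the arm, as the interface text tells. Shifts and turns lie within -1 to 1; 1 stands for 80 cm of shift or 0.5 rad of turn. Its arguments: {"type":"object","properties":{"deltas":{"type":"array","items":{"type":"array","items":{"type":"number","minimum":-1,"maximum":1}}},"jaw":{"type":"number"},"force":{"type":"number"}},"required":["deltas"]}

```bash
mkdir -p pics; python3 - <<'E'
from rig import *
import cv2, json
s=get_state(); print(s['time_s'],s['tcp_pos'],s['tool_rot'],s['grip_width'])
for n in ("scene","side"):
    d=get_image(n); cv2.imwrite(f"pics/{n}0.png",d["img"][:,:,::-1]); print(n,{k:(v.tolist() if hasattr(v,'tolist') else v) for k,v in d.items() if k!='img'})
E
```

```text
0.0 [ 0.14442225 -0.53044379  0.22987176] [ 9.91180362e-01  1.32518414e-01 -3.79955766e-05 -5.98318611e-04] 1.001178342701293
scene {'fx': 442.2444293882701, 'fy': 442.2444293882701, 'cx': 316.4901802590613, 'cy': 200.9372595018369, 'R': [[-0.7276678632818815, -0.6857689205334339, 0.014848177571339915], [-0.45731842195361516, 0.4688985026175674, -0.7556414858812731], [0.5112331578532797, -0.5566463705741841, -0.6548171320589828]], 't': [0.42804662911515395, 0.29442462470200964, 0.7655407066938051]}
side {'fx': 364.3219005113748, 'fy': 364.3219005113748, 'cx': 314.76618681079754, 'cy': 199.92718506660796, 'R': [[-0.9905131589328039, -0.13732210923548893, 0.0051303309906922355], [-0.094379250928791, 0.6526789498148922, -0.7517331610768875], [0.09988112421813192, -0.7450857848487286, -0.6594474461557008]], 't': [0.5298926454110212, 0.09073008829648908, 0.8832419695259874]}
```

View pics/scene0.png

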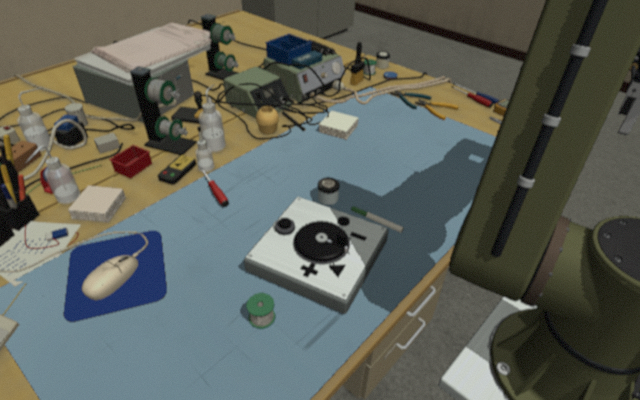

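View pics/side0.png

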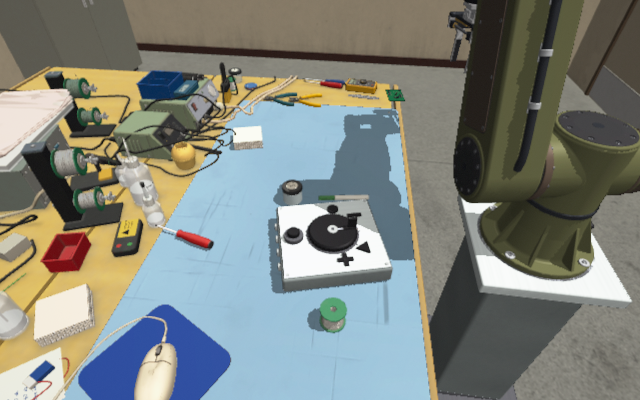

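The box is in both views. In the scene view the button is at about (285,226), the dial centre (322,241), the cross (309,270) and the triangle (338,271). In the side view the button is at (293,235) and the cross at (345,260). I'll enlarge both.

```bash
python3 - <<'E'
import cv2,numpy as np
a=cv2.imread("pics/scene0.png")[190:310,240:400]; b=cv2.imread("pics/side0.png")[195:295,265:400]
cv2.imwrite("pics/c1.png",cv2.resize(a,None,fx=5,fy=5,interpolation=cv2.INTER_CUBIC))
cv2.imwrite("pics/c2.png",cv2.resize(b,None,fx=5.5,fy=5.5,interpolation=cv2.INTER_CUBIC))
E
```

```text
(no output)
```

View pics/c1.png

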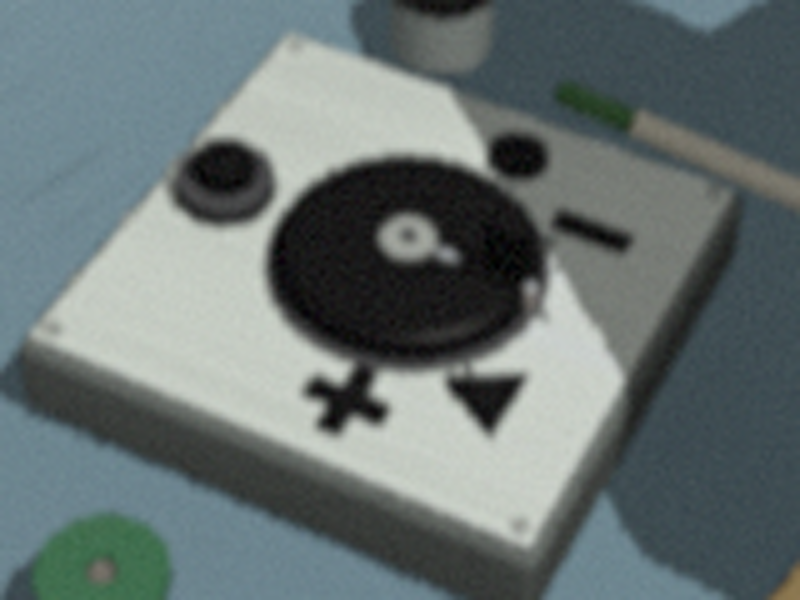

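View pics/c2.png

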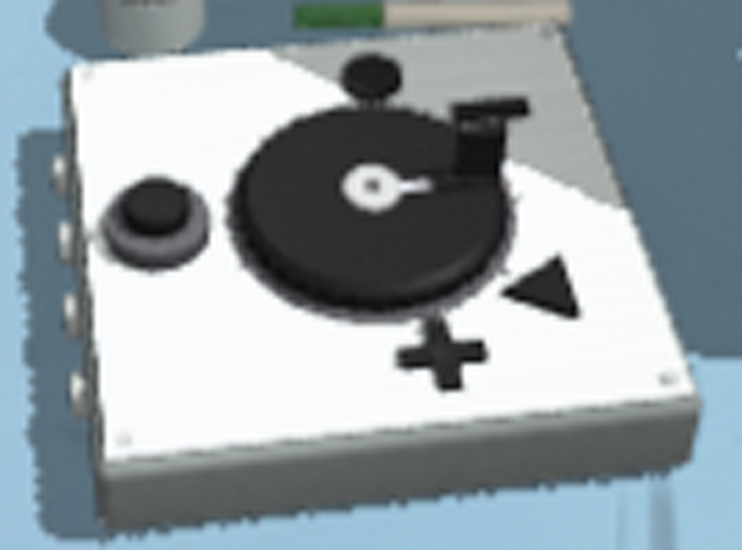

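The crops show the cross on the box's +y side at nearly 90° to the tab, at crop1 (346,398) and crop2 (442,355). That makes the target q = -1.396, past the triangle. Next I'll triangulate.

```bash
cat > h.py <<'E'
from rig import *
import numpy as np, cv2
from scipy.spatial.transform import Rotation as Ro
def P(d): return np.c_[d['R'],d['t']]
def nrm(d,p): return (np.array(p,float)-[d['cx'],d['cy']])/[d['fx'],d['fy']]
E
python3 - <<'E'
from h import *
a=get_image("scene"); b=get_image("side")
c1=dict(hub=(407,236),btn=(224,164),cross=(346,398),tri=(487,398),disc=(518,155),s1=(295,46),s2=(715,190),s3=(519,524),s4=(52,328))
c2=dict(hub=(372,186),btn=(157,204),cross=(442,355),tri=(546,290),disc=(372,78),s1=(88,73),s2=(548,30),s3=(668,378),s4=(124,438))
X={}
for k in c1:
    p=nrm(a,(np.array(c1[k])+.5)/5-.5+[240,190]); q=nrm(b,(np.array(c2[k])+.5)/5.5-.5+[265,195])
    h=cv2.triangulatePoints(P(a),P(b),p,q); X[k]=(h[:3]/h[3]).ravel(); print(k,X[k].round(4))
th=lambda v:np.degrees(np.arctan2(v[1],v[0]))
m=(X['s1']+X['s2']+X['s3']+X['s4'])/4; print('mid',m)
print('yaw',th(X['btn']-X['hub']),th(X['s1']-X['s2']),th(X['s4']-X['s3']),th(X['s4']-X['s1'])-90,th(X['s3']-X['s2'])-90)
for k in('btn','cross','tri','disc'): v=X[k]-X['hub'];print(k,np.hypot(v[0],v[1]),th(v))
# sanity: tcp axes
s=get_state(); print(Ro.from_quat(s['tool_rot']).as_matrix().round(3))
E
```

```text
hub [0.4819 0.1005 0.0624]
btn [0.5662 0.1245 0.064 ]
cross [0.4472 0.1728 0.0491]
tri [0.4087 0.1326 0.047 ]
disc [0.4896 0.02   0.0483]
s1 [0.6146 0.0336 0.046 ]
s2 [ 0.4137 -0.0225  0.0488]
s3 [0.3609 0.1688 0.045 ]
s4 [0.5604 0.2268 0.0462]
mid [0.48740666 0.10166195 0.04648787]
yaw 15.852715137016238 15.594077279447356 16.211279653558545 15.692207819619185 15.442011515206687
btn 0.08769196269734647 15.852715137016238
cross 0.08018251209777051 115.6503374053555
tri 0.07984908639463795 156.31773021938574
disc 0.08086712402966946 -84.49208861609799
[[ 0.965  0.263 -0.   ]
 [ 0.263 -0.965  0.001]
 [ 0.    -0.001 -1.   ]]
```

Every point fits the given heights and radii. The dial axis is at (0.4817, 0.1003), the box yaw is about 15.75°, and the cross at 115.7° means q = -80°. I'll go to a hover with the gripper shut, turning the tool so that its y lies radial.

{"name": "send_rows", "arguments": {"deltas": [[0.04,-0.04,0,0,0,-0.1],[0.09,-0.1,0,0,0,-0.3],[0.14,-0.15,0,0,0,-0.5],[0.18,-0.2,0,0,0,-0.7],[0.22,-0.24,0,0,0,-0.9],[0.26,-0.28,0,0,0,-1],[0.29,-0.315,0,0,0,-1],[0.32,-0.345,0,0,0,-1],[0.34,-0.37,0,0,0,-1],[0.35,-0.38,0,0,0,-1]], "jaw": -1}}

```text
time_s: 1.03
tcp_pos: [0.3351, -0.1617, 0.2306]
tool_rot: [0.928, 0.374, 0.0, 0.0]
wrist_force: [0.4, -0.3, 0.1]
grip_width: 0.328
finger_force: 0.0
```

```bash
cat >> h.py <<'E'
C=np.array([.4817,.1003]); YAW=15.75
def rel(pos,xyaw):
    "scaled row from the measured pose to pos with the tool down and its x at xyaw deg"
    s=get_state(); R=Ro.from_quat(s['tool_rot']); c,n=np.cos(np.radians(xyaw)),np.sin(np.radians(xyaw))
    T=Ro.from_matrix(np.array([[c,n,0],[n,-c,0],[0,0,-1]]))
    return np.r_[R.inv().apply(np.array(pos)-s['tcp_pos'])/.8,(R.inv()*T).as_rotvec()/.5].round(4)
def ring(ang,r,off,z):
    "point at r mm from the axis at box-turn ang (tab q deg), off m on the trailing (anticlockwise) side"
    a=np.radians(YAW+180+ang); return np.r_[C+r*np.array([np.cos(a),np.sin(a)])+off*np.array([-np.sin(a),np.cos(a)]),z]
def st():
    s=get_state(); print(round(s['time_s'],2),s['tcp_pos'].round(4),'F',np.round(s['wrist_force'],2),'j6',round(s['joint_positions'][5],2),'w',round(s['grip_width'],3))
E
python3 - <<'E'
from h import *
st(); print(rel(ring(0,.044,.035,.155),YAW+90))
E
```

```text
1.03 [ 0.3351 -0.1617  0.2306] F [ 0.44 -0.27  0.11] j6 0.26 w 0.328
[ 2.8990e-01 -9.6500e-02  9.4600e-02  1.4000e-03  3.0000e-04 -2.1599e+00]
```

{"name": "send_rows", "arguments": {"deltas": [[0.04,-0.012,0.01,0,0,-0.2],[0.09,-0.03,0.02,0,0,-0.4],[0.14,-0.045,0.03,0,0,-0.6],[0.18,-0.06,0.04,0,0,-0.8],[0.22,-0.073,0.05,0,0,-1],[0.25,-0.083,0.05,0,0,-1],[0.28,-0.093,0.05,0,0,-1],[0.29,-0.0965,0.05,0,0,-1]]}}

```text
time_s: 1.7
tcp_pos: [0.4493, 0.055, 0.1902]
tool_rot: [0.806, 0.592, -0.0, -0.0]
wrist_force: [0.3, -0.6, 0.3]
grip_width: 0.009
finger_force: 0.0
```

{"name": "send_rows", "arguments": {"deltas": [[0,0,0,0,0,-0.2],[0,0,0,0,0,-0.4],[0,0,0,0,0,-0.6],[0,0,0,0,0,-0.8],[0,0,0,0,0,-1],[0,0,0,0,0,-1]]}}

```text
time_s: 2.2
tcp_pos: [0.4483, 0.0521, 0.1905]
tool_rot: [0.633, 0.774, -0.0, -0.0]
wrist_force: [0.2, -0.1, 0.6]
grip_width: 0.002
finger_force: 0.0
```

```bash
python3 - <<'E'
from h import *
st(); print(rel(ring(0,.044,.035,.155),YAW+90)); print(rel(ring(0,.044,.035,.097),YAW+90))
d=get_image("wrist"); cv2.imwrite("pics/w1.png",d["img"][:,:,::-1])
E
```

```text
2.2 [0.4483 0.0521 0.1905] F [ 0.16 -0.06  0.61] j6 -0.16 w 0.002
[ 3.000e-03  1.300e-03  4.430e-02 -2.000e-04  1.000e-04 -1.512e-01]
[ 3.000e-03  1.300e-03  1.168e-01 -2.000e-04  1.000e-04 -1.512e-01]
```

View pics/w1.png

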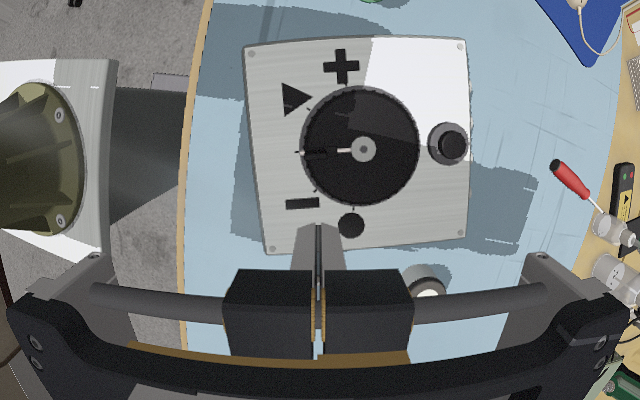

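The wrist view shows the closed fingertips at about (318,225). The tab is at about (315,152), still pointing along the box's -x, and the cross is at (341,66) as measured. Descending beside the tab.

{"name": "send_rows", "arguments": {"deltas": [[0.003,0.0013,0.03,0,0,-0.15],[0.003,0.0013,0.06,0,0,-0.15],[0.003,0.0013,0.09,0,0,-0.15],[0.003,0.0013,0.11,0,0,-0.15],[0.003,0.0013,0.117,0,0,-0.15],[0.003,0.0013,0.117,0,0,-0.15]]}}

```text
time_s: 2.75
tcp_pos: [0.4485, 0.055, 0.096]
tool_rot: [0.607, 0.795, -0.001, -0.001]
wrist_force: [-0.1, -0.5, 1.0]
grip_width: 0.003
finger_force: 0.0
```

```bash
python3 - <<'E'
from h import *
st(); print(rel(ring(0,.044,.013,.097),YAW+90))
for a in range(0,-36,-4): print(a,rel(ring(a,.044,.011,.097),YAW+90+a).tolist())
E
```

```text
2.75 [0.4485 0.055  0.096 ] F [-0.12 -0.5   1.04] j6 -0.23 w 0.003
[ 0.027   0.0001 -0.0013 -0.0043 -0.0009 -0.0152]
0 [0.0295, 0.0001, -0.0012, -0.0043, -0.0009, -0.0152]
-4 [0.0334, -0.0007, -0.0012, -0.0043, -0.0008, 0.1245]
-8 [0.0373, -0.0013, -0.0012, -0.0043, -0.0006, 0.2641]
-12 [0.0413, -0.0016, -0.0012, -0.0044, -0.0005, 0.4037]
-16 [0.0452, -0.0017, -0.0012, -0.0044, -0.0003, 0.5433]
-20 [0.0492, -0.0014, -0.0012, -0.0044, -0.0002, 0.683]
-24 [0.0531, -0.0009, -0.0012, -0.0044, -0.0, 0.8226]
-28 [0.057, -0.0001, -0.0012, -0.0044, 0.0001, 0.9622]
-32 [0.0608, 0.0009, -0.0012, -0.0044, 0.0003, 1.1018]
```

{"name": "send_rows", "arguments": {"deltas": [[0.01,0,0,0,0,0],[0.018,0,0,0,0,0],[0.023,0,0,0,0,0],[0.0265,0,0,0,0,0],[0.0295,0,0,0,0,0],[0.0315,0,0,0,0,0.06],[0.0334,-0.0007,0,0,0,0.1245],[0.0353,-0.001,0,0,0,0.195],[0.0373,-0.0013,0,0,0,0.264],[0.0393,-0.0015,0,0,0,0.334]]}}

```text
time_s: 3.58
tcp_pos: [0.4396, 0.0852, 0.0972]
tool_rot: [0.67, 0.742, -0.0, 0.0]
wrist_force: [-1.3, -3.5, 1.7]
grip_width: 0.009
finger_force: 1.2
```

```bash
python3 - <<'E'
from h import *
st()
for a in range(-12,-40,-3): print(a,rel(ring(a,.044,.011,.097),YAW+90+a).tolist())
E
```

```text
3.58 [0.4396 0.0852 0.0972] F [-1.35 -3.51  1.72] j6 0.01 w 0.009
-12 [0.0017, -0.0011, 0.0002, 0.0007, 0.001, 0.0717]
-15 [0.0047, -0.0017, 0.0002, 0.0007, 0.0009, 0.1765]
-18 [0.0076, -0.0021, 0.0002, 0.0007, 0.0009, 0.2812]
-21 [0.0106, -0.0023, 0.0002, 0.0008, 0.0009, 0.3859]
-24 [0.0135, -0.0024, 0.0002, 0.0008, 0.0009, 0.4906]
-27 [0.0165, -0.0023, 0.0002, 0.0008, 0.0009, 0.5953]
-30 [0.0194, -0.0021, 0.0002, 0.0008, 0.0008, 0.7001]
-33 [0.0224, -0.0017, 0.0002, 0.0008, 0.0008, 0.8048]
-36 [0.0253, -0.0011, 0.0002, 0.0009, 0.0008, 0.9095]
-39 [0.0282, -0.0004, 0.0002, 0.0009, 0.0008, 1.0142]
```

Contact at about 4 N, as expected. Continuing round the arc.

{"name": "send_rows", "arguments": {"deltas": [[0.0017,-0.001,0,0,0,0.07],[0.0047,-0.0017,0,0,0,0.177],[0.0076,-0.002,0,0,0,0.28],[0.0106,-0.0023,0,0,0,0.386],[0.0135,-0.0024,0,0,0,0.49],[0.0165,-0.0023,0,0,0,0.595],[0.0194,-0.002,0,0,0,0.7],[0.0224,-0.0017,0,0,0,0.805],[0.0253,-0.001,0,0,0,0.91]]}}

```text
time_s: 4.33
tcp_pos: [0.4367, 0.1055, 0.0971]
tool_rot: [0.821, 0.571, 0.0, 0.0]
wrist_force: [0.3, -0.4, 0.1]
grip_width: 0.005
finger_force: 0.0
```

```bash
python3 - <<'E'
from h import *
st()
for a in range(-37,-65,-3): print(a,rel(ring(a,.044,.011,.097),YAW+90+a).tolist())
E
```

```text
4.33 [0.4367 0.1055 0.0971] F [ 0.27 -0.4   0.05] j6 0.51 w 0.005
-37 [0.0006, -0.0002, 0.0001, 0.0007, -0.0004, 0.0325]
-40 [0.0035, -0.0008, 0.0001, 0.0006, -0.0004, 0.1372]
-43 [0.0064, -0.0012, 0.0001, 0.0006, -0.0004, 0.2419]
-46 [0.0094, -0.0015, 0.0001, 0.0006, -0.0004, 0.3466]
-49 [0.0124, -0.0016, 0.0001, 0.0006, -0.0005, 0.4513]
-52 [0.0153, -0.0016, 0.0001, 0.0006, -0.0005, 0.5561]
-55 [0.0183, -0.0014, 0.0001, 0.0006, -0.0005, 0.6608]
-58 [0.0212, -0.0011, 0.0001, 0.0006, -0.0005, 0.7655]
-61 [0.0242, -0.0006, 0.0001, 0.0006, -0.0005, 0.8702]
-64 [0.0271, 0.0, 0.0001, 0.0006, -0.0005, 0.9749]
```

The contact force dropped to zero, so the dial has snapped to the triangle detent. On to the next one.

{"name": "send_rows", "arguments": {"deltas": [[0.002,-0.0005,0,0,0,0.08],[0.0045,-0.001,0,0,0,0.175],[0.0064,-0.0012,0,0,0,0.24],[0.0094,-0.0015,0,0,0,0.347],[0.0124,-0.0016,0,0,0,0.45],[0.0153,-0.0016,0,0,0,0.556],[0.0183,-0.0014,0,0,0,0.66],[0.0212,-0.001,0,0,0,0.765],[0.0242,-0.0006,0,0,0,0.87],[0.0271,0,0,0,0,0.975]]}}

```text
time_s: 5.17
tcp_pos: [0.444, 0.1258, 0.097]
tool_rot: [0.934, 0.356, -0.0, -0.0]
wrist_force: [0.0, -0.5, -0.6]
grip_width: 0.006
finger_force: 0.1
```

```bash
python3 - <<'E'
from h import *
st()
for a in range(-63,-76,-2): print(a,rel(ring(a,.044,.011,.097),YAW+90+a).tolist())
d=get_image("wrist"); cv2.imwrite("pics/w2.png",d["img"][:,:,::-1])
E
```

```text
5.17 [0.444  0.1258 0.097 ] F [ 0.03 -0.5  -0.64] j6 1.04 w 0.006
-63 [-0.0008, 0.0004, -0.0, -0.0002, 0.0004, -0.0349]
-65 [0.0011, -0.0001, -0.0, -0.0002, 0.0004, 0.0349]
-67 [0.0031, -0.0005, -0.0, -0.0002, 0.0004, 0.1047]
-69 [0.005, -0.0008, -0.0, -0.0002, 0.0004, 0.1745]
-71 [0.007, -0.0011, -0.0, -0.0002, 0.0004, 0.2444]
-73 [0.0089, -0.0013, -0.0, -0.0002, 0.0004, 0.3142]
-75 [0.0109, -0.0014, -0.0, -0.0002, 0.0004, 0.384]
```

View pics/w2.png

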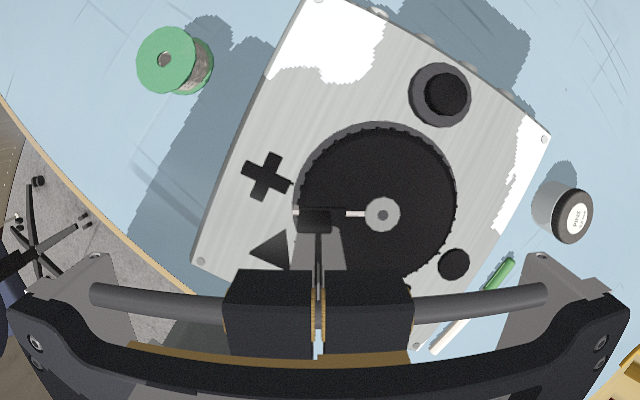

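The pointer line runs from the hub (382,214) left to (293,212), while the cross is at (267,176). The dial is therefore about 16–18° short, balanced near half way, so I'll push a bit more.

{"name": "send_rows", "arguments": {"deltas": [[0.0011,0,0,0,0,0.035],[0.0031,-0.0005,0,0,0,0.105],[0.005,-0.0008,0,0,0,0.175],[0.007,-0.001,0,0,0,0.245],[0.0089,-0.0013,0,0,0,0.315],[0.0089,-0.0013,0,0,0,0.315]]}}

```text
time_s: 5.72
tcp_pos: [0.4489, 0.1312, 0.097]
tool_rot: [0.959, 0.283, 0.0, 0.0]
wrist_force: [0.7, -0.3, 0.3]
grip_width: 0.004
finger_force: 0.0
```

```bash
python3 - <<'E'
from h import *
st()
print('back',rel(ring(-73,.044,.035,.097),YAW+90-73).tolist())
print('up',rel(ring(-73,.044,.035,.18),YAW+90-73).tolist())
d=get_image("wrist"); cv2.imwrite("pics/w3.png",d["img"][100:300,180:480,::-1])
E
```

```text
5.72 [0.4489 0.1312 0.097 ] F [ 0.73 -0.26  0.27] j6 1.2 w 0.004
back [-0.0302, -0.0003, -0.0, 0.0002, -0.0007, 0.0032]
up [-0.0301, -0.0003, -0.1038, 0.0002, -0.0007, 0.0032]
```

View pics/w3.png

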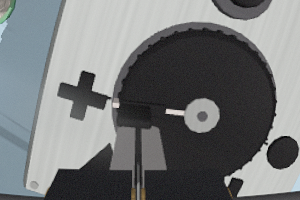

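The pointer line at 8.4° now matches the cross direction at 9.5°, and there is no contact force, so the dial has clicked in. Backing off along the tangent and lifting.

{"name": "send_rows", "arguments": {"deltas": [[-0.008,0,0,0,0,0],[-0.02,0,0,0,0,0],[-0.03,0,0,0,0,0],[-0.03,0,-0.02,0,0,0],[-0.03,0,-0.05,0,0,0],[-0.03,0,-0.08,0,0,0],[-0.03,0,-0.1,0,0,0],[-0.03,0,-0.104,0,0,0]]}}

```text
time_s: 6.43
tcp_pos: [0.4289, 0.1179, 0.1826]
tool_rot: [0.959, 0.283, 0.002, 0.0]
wrist_force: [0.6, 0.6, 0.6]
grip_width: 0.002
finger_force: 0.0
```

```bash
python3 - <<'E'
from h import *
st()
for z in (.18,.115): print(rel(ring(180,.088,0,z),YAW+90-73).tolist())
d=get_image("scene"); e=get_image("side")
i=[cv2.resize(d["img"][190:310,240:400],(533,400),interpolation=2),cv2.resize(e["img"][195:295,265:400],(540,400),interpolation=2)]
cv2.imwrite("pics/c3.png",cv2.resize(np.hstack(i)[:,:,::-1],(800,298)))
E
```

```text
6.43 [0.4289 0.1179 0.1826] F [0.6  0.57 0.56] j6 1.18 w 0.002
[0.1486, 0.0867, 0.004, 0.0032, -0.0078, 0.005]
[0.1483, 0.0866, 0.0852, 0.0032, -0.0078, 0.005]
```

View pics/c3.png

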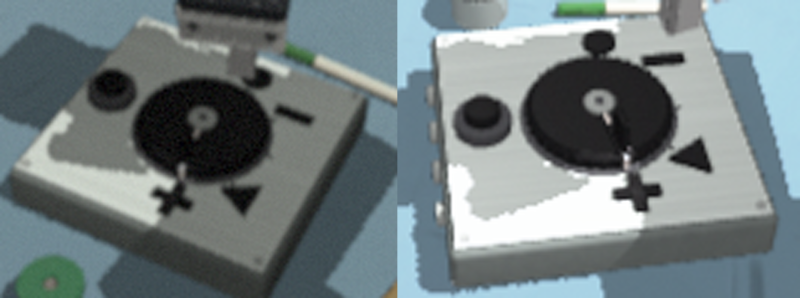

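Both views show the tab pointing at the cross, at (172,198) left and (638,192) right. Now to the button.

{"name": "send_rows", "arguments": {"deltas": [[0.03,0.0175,0,0,0,0],[0.07,0.041,0,0,0,0],[0.11,0.064,0.01,0,0,0],[0.135,0.079,0.03,0,0,0],[0.1485,0.0867,0.055,0,0,0],[0.1485,0.0867,0.075,0,0,0],[0.1485,0.0867,0.085,0,0,0],[0.1485,0.0867,0.085,0,0,0]]}}

```text
time_s: 7.2
tcp_pos: [0.5644, 0.124, 0.1089]
tool_rot: [0.959, 0.283, -0.003, -0.0]
wrist_force: [0.1, -0.7, 0.0]
grip_width: 0.005
finger_force: 0.0
```

```bash
python3 - <<'E'
from h import *
st()
print(rel(ring(180,.088,0,.096),YAW+90-73).tolist(),rel(ring(180,.088,0,.088),YAW+90-73).tolist())
E
```

```text
7.2 [0.5644 0.124  0.1089] F [ 0.1  -0.72  0.  ] j6 1.15 w 0.005
[0.0024, 0.0012, 0.0161, -0.0043, 0.0096, 0.0044] [0.0024, 0.0012, 0.0261, -0.0043, 0.0096, 0.0044]
```

{"name": "send_rows", "arguments": {"deltas": [[0.001,0.001,0,0,0,0],[0.001,0.001,0,0,0,0],[0.001,0.001,0,0,0,0]]}}

```text
time_s: 7.45
tcp_pos: [0.5673, 0.1241, 0.1132]
tool_rot: [0.959, 0.283, 0.001, 0.0]
wrist_force: [0.3, 0.2, -0.8]
grip_width: 0.004
finger_force: 0.0
```

```bash
python3 - <<'E'
from h import *
st()
print(rel(ring(180,.088,0,.088),YAW+90-73).tolist())
E
```

```text
7.45 [0.5673 0.1241 0.1132] F [ 0.28  0.18 -0.77] j6 1.15 w 0.004
[-0.001, -0.0007, 0.0315, 0.0014, -0.0031, 0.0046]
```

{"name": "send_rows", "arguments": {"deltas": [[0,0,0.007,0,0,0],[0,0,0.014,0,0,0],[0,0,0.019,0,0,0],[0,0,0.022,0,0,0],[0,0,0.025,0,0,0],[0,0,0.028,0,0,0],[0,0,0.03,0,0,0],[0,0,0.03,0,0,0],[0,0,0.03,0,0,0]]}}

```text
time_s: 8.2
tcp_pos: [0.567, 0.1241, 0.0891]
tool_rot: [0.959, 0.283, 0.0, 0.0]
wrist_force: [-7.8, -1.9, 14.5]
grip_width: 0.002
finger_force: 7.3
```

{"name": "send_rows", "arguments": {"deltas": [[0,0,0.0008,0,0,0],[0,0,0.0008,0,0,0]]}}

```text
time_s: 8.37
tcp_pos: [0.5671, 0.1241, 0.089]
tool_rot: [0.959, 0.283, 0.0, 0.0]
wrist_force: [-10.6, -2.1, 20.2]
grip_width: 0.002
finger_force: 9.8
```

{"name": "send_rows", "arguments": {"deltas": [[0,0,-0.005,0,0,0],[0,0,-0.015,0,0,0],[0,0,-0.03,0,0,0],[0,0,-0.06,0,0,0],[0,0,-0.1,0,0,0],[0,0,-0.12,0,0,0],[0,0,-0.12,0,0,0],[0,0,-0.12,0,0,0]]}}

```text
time_s: 9.03
tcp_pos: [0.5673, 0.1241, 0.1844]
tool_rot: [0.959, 0.283, 0.001, 0.0]
wrist_force: [-0.0, -0.1, -0.6]
grip_width: 0.006
finger_force: 0.0
```

```bash
python3 - <<'E'
from h import *
st()
e=get_image("side"); w=get_image("wrist")
cv2.imwrite("pics/c4.png",np.hstack([cv2.resize(e["img"][175:345,235:405],(400,400),interpolation=2),cv2.resize(w["img"][:,120:520],(400,400))])[:,:,::-1])
E
```

```text
9.03 [0.5673 0.1241 0.1844] F [-0.02 -0.13 -0.61] j6 1.15 w 0.006
```

View pics/c4.png

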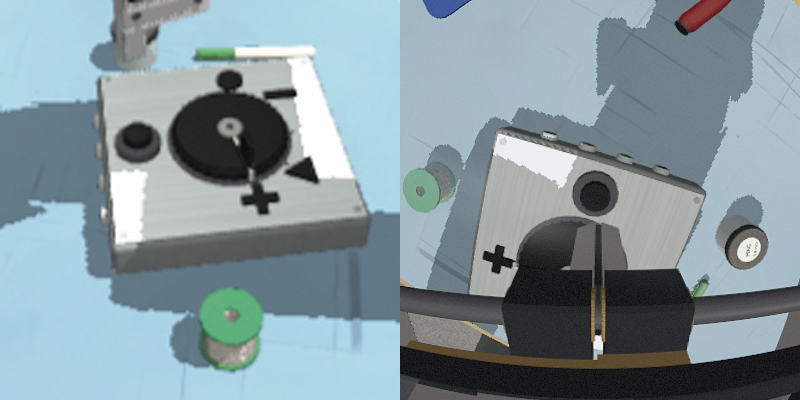

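The tab is still on the cross at (258,195). The button at (137,135) is up again, and the reel, jar and pen are where they were. The press hit the hard stop at 64 mm with 20 N.

```bash
python3 -c "
from rig import *
print(finish_job())"
```

```text
the job is handed in; nothing more can be done
None
```

The dial is clicked in at the cross, the button was then pressed fully down and came up again, the reel, jar and pen were left where they were, and the job was handed in at about 9 s.

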